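# Hold a microscope column true with an engineer's square

## Task

The column of this microscope stand is loose and sags forward. Pick up the steel square, stand it on the stand's base with its blade upright and towards the column, and press it down and into the corner, centred on the column's front face, until its underside lies flat on the base and its upright edge is flush against the column, which it pushes back upright. Finish while still gripping the square and pressing it there, so that the column can be tightened; leave the slide box, eyepiece and screwdriver alone.

Things in the scene. Friction and masses are not known exactly. Their poses are not given: they have to be found in the camera images.
- square: steel engineer's square, loose, 0.36 to 0.6 kg, standing on its stock, a bar 140 (x) x 20 (y) x 30 high with blue grip patches 44 long. Blade 26 (x) x 6 (y) rises at the +x end to 150 above the underside, its outer edge flush with the stock's +x end face: together the measuring edge for the column. Origin: centre of the underside; x towards the blade, z up
- square_grip (a point): on the square, where to grip: middle of the blue patches, 22 behind the stock's middle (away from the blade) and 22 above the underside; grip across the 20 width (the square's y); the blade's inner edge is 66 ahead of it
- square_corner (a point): on the square: the lower outer corner, at the foot of the measuring edge, in the middle of the 20 width (70 ahead of the square's origin, at underside height); axes as the square's
- stand: cream microscope base plate with black skirt, fixed to the bench, 260 (x) x 190 (y) x 30 high, flat on top. Origin: centre of its underside; x points from its open front part to the column, z up. Two cream cheeks (30 x 10 x 34 high) flank the column, set back 8 behind its front face
- corner (a point): the corner to press into: on the plate's top (30 above the bench), at the foot of the column's front face, middle of its width; 60 ahead of the stand's origin, axes as the stand's. The column's front face is normal to x; the free plate in front of it is 190 long
- column: aluminium column 36 (x) x 40 (y) x 246 high, black cap. Origin: lower edge of its front face, mid-width (same point as corner); z along it. Swings about that edge only: its top starts leaning 0.05 to 0.07 rad towards the stand's -x (over the free plate). A spring (0.3 N m at upright) sags it again if not held; stops dead upright. About 2.5 N at the blade tip's height moves it
- slide_box: bystander: green slide box with white lid, 87 x 102 x 37 high, loose; origin at the centre of its underside
- eyepiece: bystander: black eyepiece standing on end, 42 across, 62 high, loose; origin at the centre of its underside
- screwdriver: bystander: screwdriver lying on the bench, 170 long, loose; origin at its underside near the middle
Mind the look-alikes: they are no part of the job. Of the things that look like the square, the smallest one is meant.

How it is judged:
By the outcome, as a careful person would: the job done as asked, in the order asked, and still so for the second after the job is handed in, while the arm keeps its last pose, push and grip.
It also fails if it takes over 45 s, if anything falls off the work surface, if the arm or the gripper's body presses on something with over 40 N, if the wrist force passes 120 N, or if a joint passes its speed limit or range.

## Robot

A 6-joint arm with a two-finger parallel gripper is mounted at the origin on the work surface. World frame = base frame: x ahead of the robot, y to its left, z up, the work surface at z = 0. Lengths are in mm, angles in rad, forces in N, time in s.
With the tool pointing down it reaches from about 300 to 775 mm from the base axis. Payload 14.6 kg.
Tool frame: the origin (TCP) lies between the finger pads; the fingertips stand 19 mm ahead of it and the grasp point (between the pads) is the TCP; z points along the fingers, y is the line along which they close (so a half turn about z gives the same grasp; the last joint's range is limited). The gripper opens to 94 mm and grips with 3 to 60 N. Pads are 16 mm wide; open, the fingers measure 119 mm over their backs; the gripper's body (75 mm by 177 mm) begins 78 mm behind the grasp point.
Start: joints at [-1.27, 0.3, 1.521, -0, 1.321, -0.067], TCP at [197.752, -513.209, 198.446] pointing down, gripper open.
Joint ranges: [-3.03, 3.03], [-0.79, 2.21], [0.23, 2.52], [-1.04, 4.18], [0, 3.07], [-2.55, 2.55]. Speed limits (rad/s): [2.22, 2.22, 2.57, 3.14, 3.14, 3.14].

## Interface

Orientations are given as [roll, pitch, yaw] about the fixed x, y, z axes, in that order (R = Rz(yaw) Ry(pitch) Rx(roll)).
In Python, from cell import monitor, imaging, job, find_in, trace gives the robot as it stands. The module is installed in compiled form; this text tells all that it offers.
- The arm moves only by the tool arm_command, never from a script. Its argument "steps" is a list of rows, each a list of 5 numbers: the opening, from 0 (shut) to 1 (fully open), then the shift along the tool's x, y, z in mm, then the turn about the tool's z in degrees. In form: [[gripper, dx, dy, dz, turn], ...]. A call has 1 to 20 rows; each row is the pose to reach, as a shift and turn from the pose commanded when the call began, along the tool's axes at that moment; what a row does not reach only later rows make up. A row lasts 1/8 s, in which the tool goes at most 62.5 mm and 10.7 degrees, less where a joint would pass 70% of its speed; a pose out of reach is approached as far as the arm can. A call with a gripper value outside its range is refused whole. The fingers move at their own pace and stop on an object; "force" is the grip in N (left out, the last holds). Time passes only in rows, so rows that repeat a pose let the fingers close. It gives the time, the measured TCP pose, the force, the opening and the grip force at its end, in the units of the state.
- monitor.read_state(): the state, without advancing time (a new reading comes with each control period).
- imaging.camera(name): name is "scene" or "top" or "wrist"; returns a dict with "img" (480x640x3 uint8, red, green, blue), "mtx" (3x3 intrinsics, pixels), "D" ([k1, k2, p1, p2, k3] as OpenCV has them; the pictures are not rectified), "view" (4x4, takes a point from world to camera coordinates). Camera axes: x right, y down, z forward; pixel columns grow to the right and rows downward; lengths in mm; the calibration is good to about 2 mm. A picture is of the moment at which its call begins. There is no depth.
- job.sign_off(): hands the job in; it is judged then, once.
Trained networks look in a picture, given as the dict that the camera call returned (one of the last four; its "shot" number tells which), for a name from the list of things; names that differ only in an ending like _2 or _b are one class to them, and where a whole thing is asked for, a point or a joint stands for the part that bears it (a point fixed in the world has none). Each returns a list of dicts, best first, with "p" (0 to 1); they miss things now and then, are a little off and sometimes report something else, mostly with a low value. They report only what shows in the picture. A call takes as long as a camera call. They do not tell look-alikes from the thing itself.
- find_in(picture, target): "rect" ([centre column, centre row, width, height] in pixels, round what is visible of it).
- trace(picture, target): "region" (480x640 bool, what is visible of it) and "rect" ([centre column, centre row, width, height] in pixels, round what is visible of it).
The state is a dict: "clock": time; "joints": joint angles; "qd": joint speeds; "effort": joint torques, N m; "eef_pos": TCP position; "eef_rot": TCP orientation; "wrist_force": force on the tool from outside, world axes, zero at the start; "moment": the same for the moment, N m; "finger_gap": finger opening in mm; "finger_force": force on a finger pad.
Only numpy, scipy, OpenCV 4.12 (cv2) and the standard library are available. Lean on these libraries where they do the work, as an engineer would, in place of code of your own. Each camera call takes 0.05 s, during which the arm holds its last target. There are 200 camera calls.

## Working session

There is one attempt and no reset: what is moved stays moved. The work goes in short steps, Python scripts to look and compute and a tool call to move; the robot and the scene stay as the last step left them, time stands still between calls to the robot, and variables do not carry over. Pictures are saved under pics/ and viewed, at most 11 in all, crops included, and the job is handed in when it is done.

Besides the shell and the picture viewer there is one more tool, called after ">>>" as a command line: name --pt "numbers of a row" for each row, then --argument value for the rest. arm_command: Moves the arm, as the interface text tells. Its arguments: {"type":"object","properties":{"steps":{"type":"array","items":{"type":"array","items":{"type":"number"}}},"force":{"type":"number"}},"required":["steps"]}

```bash
mkdir -p pics; cat > h.py <<'E'
import numpy as np, cv2
from cell import monitor, imaging, job, find_in, trace
def ray(c,uv):
    p=cv2.undistortPoints(np.array([[uv]],float),c["mtx"],np.array(c["D"],float))[0,0]
    V=np.array(c["view"]);R=V[:3,:3];t=V[:3,3]
    return -R.T@t, R.T@np.array([p[0],p[1],1])
def at_z(c,uv,z):
    o,d=ray(c,uv); return o+d*(z-o[2])/d[2]
def proj(c,P):
    V=np.array(c["view"]);r,_=cv2.Rodrigues(V[:3,:3])
    return cv2.projectPoints(np.array(P,float).reshape(-1,1,3),r,V[:3,3],c["mtx"],np.array(c["D"],float))[0][:,0]
def save(n,img): cv2.imwrite(f"pics/{n}.png",img[:,:,::-1])
E
python3 - <<'E'
from h import *
s=monitor.read_state();print({k:np.round(v,3) for k,v in s.items()})
ims=[]
for n in("top","scene"):
    c=imaging.camera(n);ims.append(c["img"]);save(n,c["img"])
    o,_=ray(c,(320,240));print(n,o.round())
    for t in("square","stand","column","slide_box","eyepiece","screwdriver"):
        for r in find_in(c,t)[:4]: print(n,t,round(r["p"],2),np.round(r["rect"]), at_z(c,r["rect"][:2],20).round())
E
```

```text
{'clock': np.float64(0.0), 'joints': array([-1.27 ,  0.301,  1.522,  0.   ,  1.321, -0.067]), 'qd': array([0.001, 0.001, 0.001, 0.   , 0.002, 0.   ]), 'effort': array([-1.0000e-03, -5.3181e+01, -3.5274e+01,  7.1000e-02,  2.4000e-02,
       -0.0000e+00]), 'eef_pos': array([ 197.679, -512.954,  197.861]), 'eef_rot': array([-3.14 , -0.   ,  0.368]), 'wrist_force': array([ 0.857, -0.773,  0.312]), 'moment': array([ 0.018, -0.042, -0.011]), 'finger_force': np.float64(0.0), 'finger_gap': np.float64(93.966)}
top [485. -63. 990.]
top square 0.96 [434. 335.  39. 114.] [ 309. -296.   20.]
top square 0.72 [522. 221.  58.  91.] [ 548. -496.   20.]
top square 0.69 [428. 222.  21.  73.] [ 550. -292.   20.]
top stand 0.73 [284. 217.  92. 127.] [565.  18.  20.]
top column 0.68 [274. 169.  34.  33.] [669.  38.  20.]
top slide_box 0.75 [147. 241.  60.  54.] [520. 314.  20.]
top eyepiece 0.83 [132. 143.  26.  21.] [735. 350.  20.]
top screwdriver 0.68 [426. 149.  26.  76.] [ 707. -293.   20.]
top screwdriver 0.53 [282. 218.  93. 126.] [564.  21.  20.]
scene [1175. -130.  997.]
scene square 0.96 [122. 260.  49.  74.] [ 541. -493.   20.]
scene square 0.93 [220. 256.  17.  64.] [ 545. -287.   20.]
scene square 0.88 [217. 154.  36. 129.] [ 257. -300.   20.]
scene stand 0.88 [369. 260. 104. 120.] [579.  24.  20.]
scene column 0.95 [379. 245.  35. 100.] [543.  51.  20.]
scene slide_box 0.67 [497. 229.  61.  54.] [521. 315.  20.]
scene eyepiece 0.61 [537. 309.  28.  26.] [721. 348.  20.]
scene screwdriver 0.79 [216. 331.  20.  82.] [ 718. -291.   20.]
```

```bash
python3 - <<'E'
import cv2
a=cv2.imread("pics/top.png")[120:420,220:580]; b=cv2.imread("pics/scene.png")[70:380,90:450]
cv2.imwrite("pics/tc.png",cv2.resize(a,None,fx=2,fy=2,interpolation=2)); cv2.imwrite("pics/sc.png",cv2.resize(b,None,fx=1.9,fy=1.9,interpolation=2))
E
```

```text
(no output)
```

View pics/tc.png

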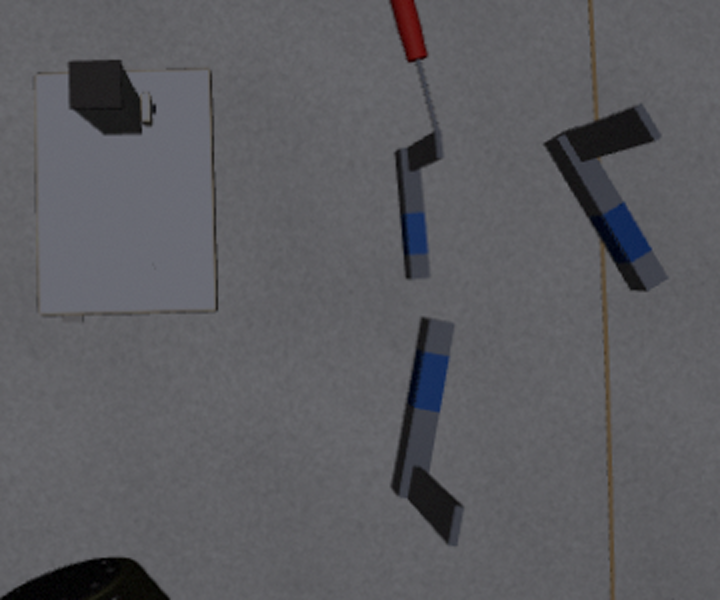

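View pics/sc.png

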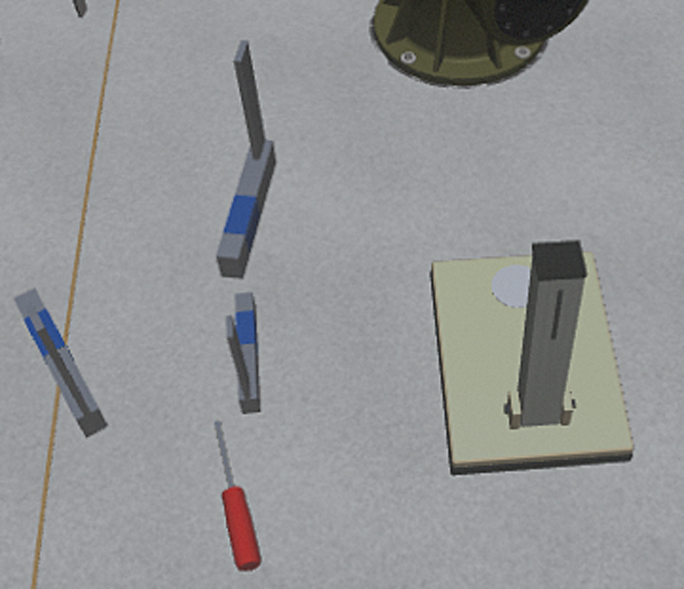

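Look-alikes in the top image: (428,222), (434,335) and (522,221). The stock at (428,222) is about 64 px long, or 140 mm, and the other two are clearly longer (about 86 px). So (428,222) is the smallest and the one meant, and the crop confirms it. The screwdriver tip lies close to its blade end. The column leans towards −x over the stand.

```bash
cat >> h.py <<'E'
from scipy.optimize import minimize
def box(x0,x1,y0,y1,z0,z1): return np.array([[x,y,z] for x in(x0,x1) for y in(y0,y1) for z in(z0,z1)],float)
SQ=[box(-70,70,-10,10,0,30),box(44,70,-3,3,0,150)]
PL=[box(-130,130,-95,95,0,30)]
def pose(B,x,y,yaw,z=0):
    c,s=np.cos(yaw),np.sin(yaw); return B@np.array([[c,s,0],[-s,c,0],[0,0,1]])+[x,y,z]
def colbox(lean):
    b=box(0,36,-20,20,0,246); c,s=np.cos(lean),np.sin(lean)
    return b@np.array([[c,0,s],[0,1,0],[-s,0,c]])+[60,0,30]
K=4
def sil(c,boxes):
    m=np.zeros((480*K,640*K),np.uint8)
    for b in boxes:
        p=(proj(c,b)+.5)*K-.5
        cv2.fillConvexPoly(m,cv2.convexHull(p.astype(np.float32)).round().astype(np.int32),1)
    return cv2.resize(m.astype(np.float32),(640,480),interpolation=cv2.INTER_AREA)
def fit(views,model,x0,step):
    def f(v): return sum(np.abs(sil(c,model(v))-r).sum()/r.sum() for c,r in views)
    sx=np.vstack([x0]+[np.array(x0)+np.eye(len(x0))[i]*step[i] for i in range(len(x0))])
    r=minimize(f,x0,method="Nelder-Mead",options=dict(initial_simplex=sx,xatol=.02,fatol=1e-4,maxiter=400))
    return r.x,r.fun
def best(c,t,uv):
    R=trace(c,t); 
    R=[r for r in R if np.hypot(r["rect"][0]-uv[0],r["rect"][1]-uv[1])<25]
    return R[0]["region"] if R else None
E
cat > m1.py <<'E'
from h import *
T=imaging.camera("top");S=imaging.camera("scene")
q=[(c,best(c,"square",uv).astype(np.float32)) for c,uv in((T,(428,222)),(S,(220,256)))]
for v in(q,q[:1],q[1:]): 
    x,f=fit(v,lambda v:[pose(b,v[0],v[1],v[2]/50) for b in SQ],[550,-285,5],[10,10,5]);print("sq",x[:2].round(1),round(x[2]/50,4),round(f,3))
st=[]
for c,uv,uc in((T,(284,217),(274,169)),(S,(369,260),(379,245))):
    a,b=best(c,"stand",uv),best(c,"column",uc); print(a is None,b is None, a.sum(), b.sum(), (a&b).sum())
    st.append((c,(a|b).astype(np.float32)))
CH=[box(68,98,20,30,30,64),box(68,98,-30,-20,30,64)]
for v in(st,st[:1],st[1:]):
    x,f=fit(v,lambda v:[pose(b,v[0],v[1],v[2]/50) for b in PL+CH+[colbox(v[3]/50)]],[565,18,0,3],[8,8,3,1]);print("st",x[:2].round(1),(x[2:]/50).round(4),round(f,3))
E
python3 m1.py
```

```text
sq [ 539.6 -287.3] 0.0561 0.137
sq [ 539.9 -287.6] 0.0575 0.068
sq [ 538.9 -287.4] 0.0552 0.065
False False 9927 1128 1
False False 7954 2458 9
st [568.7  20.8] [0.0068 0.0593] 0.052
st [568.2  20.9] [0.0133 0.0504] 0.023
st [568.8  20.8] [0.0037 0.0579] 0.026
```

```bash
cat >> h.py <<'E'
from scipy.spatial.transform import Rotation as Ro
def go(x,y,z,yaw):
    s=monitor.read_state(); R=Ro.from_euler("xyz",s["eef_rot"]).as_matrix()
    print("pos",s["eef_pos"].round(1),"rot",s["eef_rot"].round(4),"gap",round(float(s["finger_gap"]),1),"F",s["wrist_force"].round(1),"t",s["clock"])
    print("shift",(R.T@(np.array([x,y,z])-s["eef_pos"])).round(1),"turn",round(np.degrees(s["eef_rot"][2]-yaw),2))
E
python3 -c "
from h import *
go(517.6,-288.6,200,0.056)"
```

```text
pos [ 197.8 -513.2  198.5] rot [3.1415 0.     0.3678] gap 93.9 F [ 0.3  0.9 -0.2] t 1.1
shift [379.2 -94.6  -1.5] turn 17.86
```

>>> arm_command --pt "0.7 0 0 -60 0" --pt "0.7 379 -94.5 -60 17.9" --pt "0.7 379 -94.5 -60 17.9" --pt "0.7 379 -94.5 -60 17.9" --pt "0.7 379 -94.5 -60 17.9" --pt "0.7 379 -94.5 -60 17.9" --pt "0.7 379 -94.5 -60 17.9" --pt "0.7 379 -94.5 -60 17.9" --pt "0.7 379 -94.5 0 17.9" --pt "0.7 379 -94.5 0 17.9" --pt "0.7 379 -94.5 0 17.9"

```text
clock: 2.48
eef_pos: [517.6, -289.6, 200.6]
eef_rot: [3.14, -0.002, 0.055]
wrist_force: [0.6, 0.2, 1.1]
finger_gap: 66.0
finger_force: 0.0
```

```bash
python3 - <<'E'
from h import *
go(517.6,-288.6,120,0.056)
W=imaging.camera("wrist");o,d=ray(W,(320,240));print("cam",o.round(),d.round(2))
r=trace(W,"square");im=W["img"].copy()
for a in r: print(round(a["p"],2),np.round(a["rect"]))
ok=[a for a in r if a["p"]>.3]
if ok:
    m=ok[0]["region"].astype(np.float32)
    x,f=fit([(W,m)],lambda v:[pose(b,v[0],v[1],v[2]/50) for b in SQ],[539.6,-287.4,2.8],[4,4,2]);print(x[:2],x[2]/50,f)
for b in SQ:
    cv2.polylines(im,[cv2.convexHull(proj(W,pose(b,539.6,-287.4,.056)).astype(np.float32)).astype(int)],True,(255,0,0),1)
save("w1",im)
E
```

```text
pos [ 517.6 -289.6  200.6] rot [ 3.1404e+00 -1.6000e-03  5.4500e-02] gap 66.0 F [0.6 0.2 1.1] t 2.475
shift [-0.  -1.1 80.6] turn -0.08
cam [ 601. -285.  388.] [-0.27 -0.03 -0.96]
0.9 [557. 201. 167. 195.]
0.88 [312. 191.  24. 154.]
0.71 [309. 387.  66. 186.]
[  62.31662894 -221.19736227] -0.08250613708765542 1.0
```

View pics/w1.png

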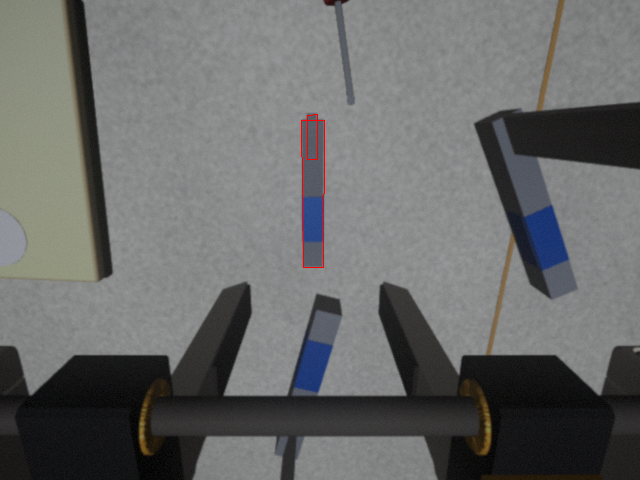

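The small square at (313,190) matches the overlaid model. The screwdriver tip at (350,103) is clear of it, and the fingers straddle it. Descending to grip.

>>> arm_command --pt "0.7 0 -1 60 0" --pt "0.7 0 -1 110 0" --pt "0.7 0 -1 150 0" --pt "0.7 0 -1 177 0" --pt "0.7 0 -1 177 0" --pt "0.7 0 -1 177 0"

```text
clock: 3.32
eef_pos: [518.3, -288.6, 23.6]
eef_rot: [3.14, -0.002, 0.055]
wrist_force: [1.3, 0.0, 0.2]
finger_gap: 65.6
finger_force: 0.0
```

>>> arm_command --pt "0.1 0 0 0 0" --pt "0.1 0 0 0 0" --pt "0.1 0 0 0 0" --pt "0.1 0 0 0 0" --pt "0.1 0 0 0 0" --pt "0.1 0 0 0 0" --force 55

```text
clock: 4.08
eef_pos: [517.4, -287.8, 21.4]
eef_rot: [-3.142, 0.0, 0.055]
wrist_force: [-0.2, 1.6, 0.0]
finger_gap: 17.4
finger_force: 55.0
```

```bash
python3 -c "
from h import *
go(517.6,-288.6,24,0.056)"
```

```text
pos [ 517.4 -287.8   21.4] rot [-3.1416e+00  1.0000e-04  5.5400e-02] gap 17.4 F [-0.2  1.6  0. ] t 4.075
shift [ 0.2  0.9 -2.6] turn -0.03
```

>>> arm_command --pt "0.1 0 0 -10 0" --pt "0.1 0 0 -30 0" --pt "0.1 0 0 -60 0" --pt "0.1 0 0 -90 0" --pt "0.1 0 -10 -100 0" --pt "0.1 0 -30 -100 0" --pt "0.1 0 -60 -100 0.5" --pt "0.1 0 -100 -100 1" --pt "0.1 0 -140 -100 1.5" --pt "0.1 0 -180 -100 2" --pt "0.1 0 -220 -100 2.5" --pt "0.1 0 -250 -100 2.8" --pt "0.1 0 -280 -100 2.8" --pt "0.1 0 -300 -100 2.8" --pt "0.1 0 -309 -100 2.8" --pt "0.1 0 -309 -100 2.8" --pt "0.1 0 -309 -100 2.8"

```text
clock: 6.2
eef_pos: [500.0, 20.4, 121.1]
eef_rot: [3.142, 0.001, 0.006]
wrist_force: [-0.7, 0.3, -4.2]
finger_gap: 16.0
finger_force: 54.9
```

```bash
cat > m2.py <<'E'
from h import *
import sys
s=monitor.read_state();go(500,21,122,.007)
p=s["eef_pos"]
cs={n:imaging.camera(n) for n in("top","scene","wrist")}
yaw=s["eef_rot"][2]
g=p+np.array([22*np.cos(yaw),22*np.sin(yaw),-22])
V=[]
for n,c in cs.items():
    u=proj(c,[g+[0,0,15]])[0]; R=[(np.hypot(*(np.array(r["rect"][:2])-u)),r) for r in trace(c,"square")]
    R=sorted(R,key=lambda a:a[0]); print(n,u.round(),[(round(a[0]),round(a[1]["p"],2),np.round(a[1]["rect"])) for a in R[:2]])
    a,b=trace(c,"stand"),trace(c,"column"); print(n,[(round(r["p"],2),np.round(r["rect"])) for r in a[:2]+b[:2]])
    im=c["img"].copy()
    for b in [pose(b,g[0],g[1],yaw,g[2]) for b in SQ]+[pose(b,568.7,20.8,.007) for b in PL+[colbox(.06)]]:
        cv2.polylines(im,[cv2.convexHull(proj(c,b).astype(np.float32)).round().astype(int)],True,(255,0,0),1)
    save(n+sys.argv[1],im)
    if R and R[0][0]<25 and n!="wrist": V.append((c,R[0][1]["region"].astype(np.float32)))
# roll/pitch/pose of held square
def model(v):
    Rm=Ro.from_euler("zy",[v[3]/50,v[4]/50]).as_matrix(); return [b@Rm.T+v[:3] for b in SQ]
for vv in ([V] if len(V)>1 else []):
    x,f=fit(vv,model,[*g,yaw*50,0],[5,5,5,2,2]);print("held",x[:3].round(1),(x[3:]/50).round(4),round(f,3),"expected",g.round(1),yaw.round(4))
E
python3 m2.py 2
```

```text
pos [500.   20.4 121.1] rot [3.1415e+00 6.0000e-04 6.1000e-03] gap 16.0 F [-0.7  0.3 -4.2] t 6.2
shift [-0.  -0.6 -0.9] turn -0.05
top [278. 236.] [(9, 0.53, array([276., 227.,  15.,  99.])), (185, 0.74, array([434., 336.,  34., 112.]))]
top [(0.61, array([284., 217.,  97., 122.])), (0.62, array([275., 171.,  36.,  41.]))]
scene [367. 211.] [(5, 0.67, array([366., 206.,   8.,  54.])), (158, 0.62, array([219., 155.,  36., 127.]))]
scene [(0.82, array([369., 259., 105., 122.])), (0.84, array([380., 246.,  34.,  98.]))]
wrist [314. 250.] [(55, 0.59, array([312., 195.,  47., 389.]))]
wrist [(0.98, array([314., 160., 287., 318.])), (0.56, array([313.,  29., 124.,  57.]))]
held [524.1  21.2  96. ] [-0.0394  0.0495] 5.376 expected [522.   20.5  99.1] 0.0061
```

View pics/wrist2.png

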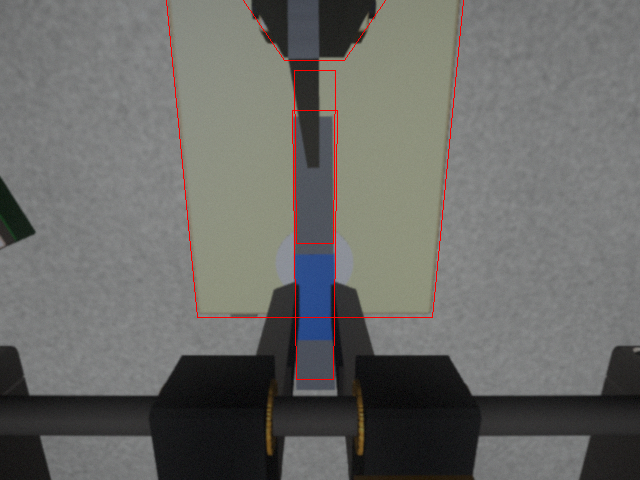

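View pics/scene2.png

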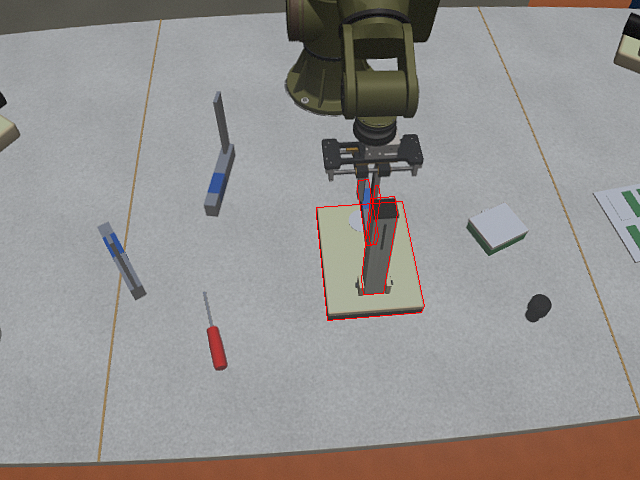

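The wrist view shows the blade tip's inner edge at row 60 and the blade foot at row 166. That puts the tip further ahead than modelled, so the square has probably drooped nose-down in the grip. I'll estimate its pose from these points and refine the stand from the plate edges.

```bash
python3 - <<'E'
from h import *
c=imaging.camera("wrist");s=monitor.read_state();im=c["img"];save("w3raw",im)
crop=im[0:400,150:480];save("w3c",cv2.resize(crop,None,fx=1.5,fy=1.5,interpolation=2))
obj=np.array([[44,3,150],[44,-3,150],[44,3,30],[44,-3,30],[70,10,30],[70,-10,30],[-70,10,30],[-70,-10,30]],float)
uv=np.array([[288,60],[319,60],[308,167],[319,167],[297,116],[333,116],[297,388],[335,388]],float)
from scipy.optimize import least_squares
p=s["eef_pos"];yaw=s["eef_rot"][2]
def P(v): 
    return (obj-[-22,0,22])@Ro.from_euler("xyz",v[3:]).as_matrix().T+p+v[:3]
r=least_squares(lambda v:np.r_[(proj(c,P(v))-uv).ravel(),(v[:3]/3)],[0,0,0,0,.1,yaw],x_scale=[1,1,1,.01,.01,.01],loss="soft_l1")
print(r.x.round(3)); print((proj(c,P(r.x))-uv).round(1))
for y in (-95,95):  # plate edges
  print(proj(c,pose(np.array([[-130,y,30],[-40,y,30],[40,y,30]],float),568.7,20.8,.007)).round(1))
g=cv2.cvtColor(im,7).astype(int)
for row in(100,200,290):
  d=np.diff(cv2.GaussianBlur(g[row-1:row+2].mean(0)[None].astype(np.float32),(5,1),0)[0]); print(row,"L",150+d[150:230].argmax(),"R",400+d[400:490].argmin())
E
```

```text
[-0.525 -0.397 -0.755 -0.014  0.265  0.015]
[[ 0.2  0.2]
 [-0.2 -0.2]
 [ 0.2  0.2]
 [ 0.9  0. ]
 [-2.9  0.2]
 [ 0.3 -0.3]
 [-0.4  0. ]
 [ 0.1 -0.1]]
[[432.2 316.6]
 [442.9 207.3]
 [453.9  92.2]]
[[197.9 316.7]
 [187.3 207.3]
 [176.4  92.1]]
100 L 180 R 448
200 L 189 R 439
290 L 197 R 431
```

View pics/w3c.png

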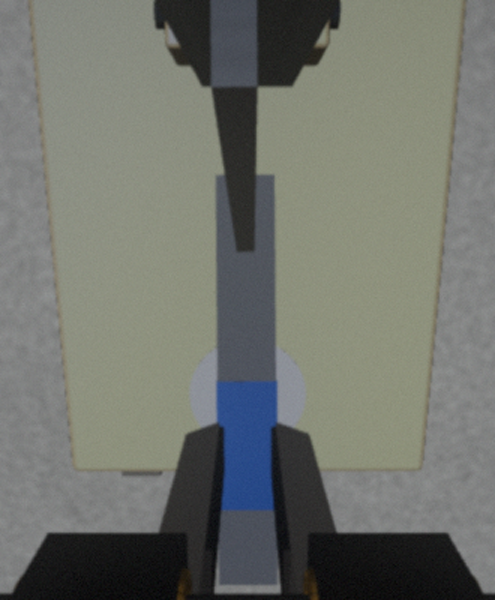

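The pose fit is good to under 1 px. The square is drooped 0.265 rad nose-down about the grip, with roll and yaw about 0. Plan: back off slightly so the tip clears the leaning column, lower the nose corner onto the plate and let the press rotate the square flat, then push into the column.

>>> arm_command --pt "0.1 -6 -1 0 0" --pt "0.1 -6 -1 15 0" --pt "0.1 -6 -1 30 0" --pt "0.1 -6 -1 40 0" --pt "0.1 -6 -1 44 0" --pt "0.1 -6 -1 48 0" --pt "0.1 -6 -1 52 0" --pt "0.1 -6 -1 56 0" --pt "0.1 -6 -1 56 0"

```text
clock: 7.98
eef_pos: [494.2, 21.7, 65.2]
eef_rot: [-3.142, 0.0, 0.006]
wrist_force: [0.2, 0.3, -4.1]
finger_gap: 16.7
finger_force: 55.0
```

```bash
python3 -c "
from h import *
go(494,21.4,52,.007)"
```

```text
pos [494.2  21.7  65.2] rot [-3.1415e+00  2.0000e-04  6.5000e-03] gap 16.7 F [ 0.2  0.3 -4.1] t 7.975
shift [-0.2  0.3 13.2] turn -0.03
```

```bash
python3 - <<'E'
from h import *
c=imaging.camera("wrist");im=c["img"];a=im[0:400,150:480]
s=imaging.camera("scene")["img"][150:320,290:460]
a=cv2.resize(a,None,fx=1.2,fy=1.2);s=cv2.resize(s,(396,396),interpolation=2);o=np.zeros((480,796,3),np.uint8);o[:a.shape[0],:a.shape[1]]=a;o[:396,400:796]=s
save("c4",o);print(a.shape, monitor.read_state()["wrist_force"].round(1))
E
```

```text
(480, 396, 3) [ 0.1  0.1 -5.3]
```

View pics/c4.png

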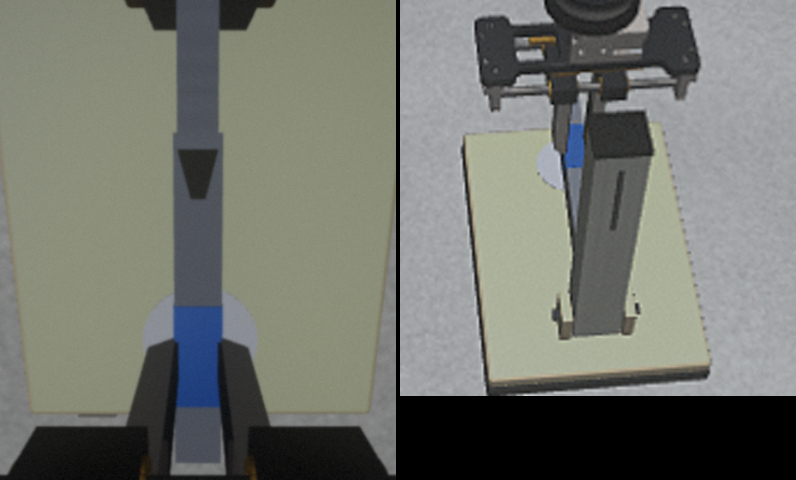

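The blade's tip edge has moved from row 60 to about row 125 in full-image pixels, so the square is rotating flat on its corner as intended. Pressing further.

>>> arm_command --pt "0.1 0 0 4 0" --pt "0.1 0 0 8 0" --pt "0.1 0 0 10 0" --pt "0.1 0 0 12 0" --pt "0.1 0 0 13 0" --pt "0.1 0 0 14 0" --pt "0.1 0 0 14 0"

```text
clock: 8.95
eef_pos: [494.3, 21.7, 51.5]
eef_rot: [3.142, -0.0, 0.007]
wrist_force: [-1.5, 0.7, -3.1]
finger_gap: 17.1
finger_force: 55.0
```

```bash
cat > m5.py <<'E'
from h import *
go(536.5,21.4,52,.007)
c=imaging.camera("wrist");im=c["img"]
save("w5",im)
p=monitor.read_state()["eef_pos"]
for pit in(0,.03,.06):
    pts=(np.array([[44,3,150],[44,-3,150],[44,3,30],[44,-3,30],[70,10,30],[70,-10,30],[-70,10,30],[-70,-10,30]],float)-[-22,0,22])@Ro.from_euler("y",pit).as_matrix().T+p
    print(pit,proj(c,pts).round().astype(int).tolist())
g=cv2.GaussianBlur(cv2.cvtColor(im,7).astype(np.float32),(3,3),0)
col=g[:,311:316].mean(1); d=np.abs(np.diff(col)); print("row edges",[(i,round(float(col[i+1]-col[i]))) for i in range(80,420) if d[i]>4 and d[i]==d[max(0,i-3):i+4].max()])
E
python3 m5.py
```

```text
pos [494.3  21.7  51.5] rot [ 3.1416e+00 -2.0000e-04  6.5000e-03] gap 17.1 F [-1.5  0.7 -3.1] t 8.95
shift [42.2  0.6 -0.5] turn -0.03
0 [[299, 242], [336, 242], [309, 169], [322, 169], [294, 110], [339, 110], [296, 379], [332, 380]]
0.03 [[300, 216], [336, 217], [309, 168], [322, 168], [294, 110], [338, 110], [296, 381], [332, 381]]
0.06 [[300, 192], [336, 192], [309, 168], [322, 168], [294, 110], [338, 110], [296, 382], [332, 382]]
row edges [(256, -8), (336, 10), (378, 15), (395, -34)]
```

>>> arm_command --pt "0.1 0 0 1 0" --pt "0.1 0 0 2 0" --pt "0.1 0 0 3 0" --pt "0.1 0 0 3 0"

```text
clock: 9.5
eef_pos: [494.6, 21.7, 51.0]
eef_rot: [3.141, -0.001, 0.007]
wrist_force: [-17.8, -0.4, 35.0]
finger_gap: 18.2
finger_force: 55.0
```

```bash
python3 m5.py
```

```text
pos [494.6  21.7  51. ] rot [ 3.1415e+00 -1.2000e-03  6.6000e-03] gap 18.2 F [-17.8  -0.4  35. ] t 9.5
shift [41.9  0.6 -1. ] turn -0.02
0 [[300, 241], [336, 241], [309, 169], [322, 169], [294, 110], [339, 110], [296, 379], [332, 380]]
0.03 [[300, 215], [336, 216], [309, 168], [322, 168], [294, 110], [338, 110], [296, 381], [332, 381]]
0.06 [[300, 191], [336, 191], [309, 168], [322, 168], [294, 110], [338, 110], [295, 382], [332, 382]]
row edges [(257, -11), (337, 10), (379, 15), (395, -34)]
```

View pics/w5.png

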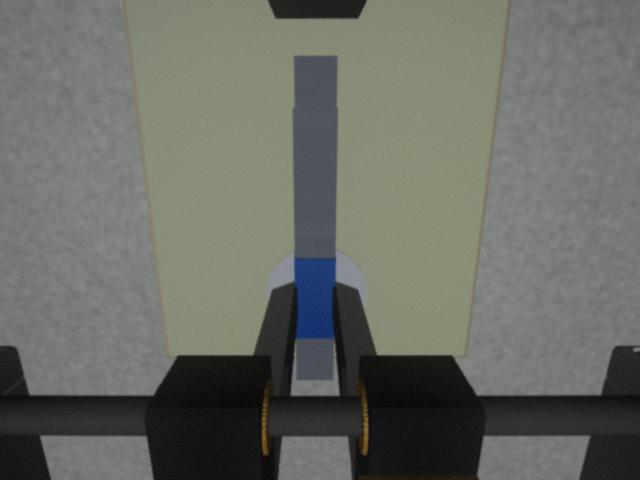

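Flat now: the upward force has jumped to 35 N, and the blade tip lies over the stock at rows 56–107, columns 294–338. Checking lateral alignment against the column cap (front edge columns 276–360, row 18) and the plate edges in this same image.

```bash
python3 - <<'E'
from h import *
c=imaging.camera("wrist");im=c["img"]
for l in(.05,.06,.07): print(l,proj(c,pose(colbox(l),568.7,20.8,.007)[[1,3]]).round(1).tolist())
g=cv2.GaussianBlur(cv2.cvtColor(im,7).astype(np.float32),(5,5),0)
for row in(60,150,250,330):
  d=np.diff(g[row]); L=100+d[100:200].argmax();R=440+d[440:520].argmin()
  P=[]
  for y in(95,-95):
    a=proj(c,pose(np.array([[x,y,30] for x in range(-130,131,2)],float),568.7,20.8,.007)); k=np.argsort(a[:,1]);P.append(np.interp(row,a[k,1],a[k,0]))
  print(row,"meas",L,R,(L+R)/2,"model",np.round(P,1),round(sum(P)/2,1))
for row in(80,90,130,200,240,300):
  d=np.diff(g[row]); print(row,280+d[280:305].argmin() if row<260 else 0,325+d[325:350].argmax())
E
```

```text
0.05 [[138.5, 457.6], [464.1, 457.6]]
0.06 [[135.3, 442.3], [466.9, 442.3]]
0.07 [[131.9, 426.6], [469.8, 426.6]]
60 meas 132 500 316.0 model [128. 507.] 317.5
150 meas 143 489 316.0 model [139.1 495.4] 317.3
250 meas 155 476 315.5 model [151.7 482.4] 317.1
330 meas 165 466 315.5 model [161.9 471.9] 316.9
80 293 336
90 293 336
130 292 337
200 293 335
240 294 335
300 0 337
```

Square and plate are centred within about 0.5 mm and parallel. Advancing.

>>> arm_command --pt "0.1 0 0 -0.8 0" --pt "0.1 5 0 -0.8 0" --pt "0.1 10 0 -0.8 0" --pt "0.1 15 0 -0.8 0" --pt "0.1 20 0 -0.8 0" --pt "0.1 25 0 -0.8 0" --pt "0.1 29 0 -0.8 0" --pt "0.1 32 0 -0.8 0" --pt "0.1 35 0 -0.8 0" --pt "0.1 37 0 -0.8 0" --pt "0.1 37 0 -0.8 0"

```text
clock: 10.98
eef_pos: [529.9, 22.0, 51.0]
eef_rot: [3.142, 0.003, 0.007]
wrist_force: [-25.1, -0.2, 32.0]
finger_gap: 17.4
finger_force: 55.0
```

```bash
python3 m5.py
```

```text
pos [529.9  22.   51. ] rot [3.1416 0.0034 0.0067] gap 17.4 F [-25.1  -0.2  32. ] t 10.975
shift [ 6.6  0.7 -1. ] turn -0.02
0 [[299, 245], [336, 245], [309, 169], [322, 169], [294, 110], [339, 110], [296, 379], [332, 379]]
0.03 [[300, 219], [336, 220], [309, 168], [322, 169], [294, 110], [338, 110], [296, 380], [332, 381]]
0.06 [[300, 195], [336, 195], [309, 168], [322, 168], [294, 110], [338, 110], [296, 382], [332, 382]]
row edges [(257, -8), (337, 10), (379, 19), (395, -38)]
```

>>> arm_command --pt "0.1 1 0 -0.5 0" --pt "0.1 2 0 -0.5 0" --pt "0.1 3 0 -0.5 0" --pt "0.1 4 0 -0.5 0" --pt "0.1 5 0 -0.5 0" --pt "0.1 5 0 -0.5 0"

```text
clock: 11.78
eef_pos: [535.0, 22.1, 51.1]
eef_rot: [-3.142, 0.003, 0.007]
wrist_force: [-22.4, -1.1, 26.1]
finger_gap: 17.5
finger_force: 55.0
```

>>> arm_command --pt "0.1 0.5 0 0 0" --pt "0.1 1 0 0 0" --pt "0.1 1.5 0 0 0" --pt "0.1 2 0 0 0" --pt "0.1 2 0 0 0"

```text
clock: 12.4
eef_pos: [536.8, 22.1, 51.1]
eef_rot: [-3.142, 0.003, 0.007]
wrist_force: [-22.5, 0.3, 25.3]
finger_gap: 17.6
finger_force: 55.0
```

>>> arm_command --pt "0.1 0.5 0 0 0" --pt "0.1 1 0 0 0" --pt "0.1 1.5 0 0 0" --pt "0.1 1.5 0 0 0"

```text
clock: 12.9
eef_pos: [537.2, 22.1, 51.0]
eef_rot: [3.142, 0.006, 0.007]
wrist_force: [-31.0, -1.2, 33.0]
finger_gap: 17.9
finger_force: 55.0
```

```bash
cat > m6.py <<'E'
from h import *
go(536.7,22,51,.007)
T=imaging.camera("top");S=imaging.camera("scene")
v=[]
for c,uc in((T,(274,169)),(S,(379,245))):
    b=best(c,"column",uc)
    if b is None: print("none");continue
    v.append((c,b))
CH=[]
for c,b in v:
    m=b.astype(np.float32)
    best_=[]
    for l in np.arange(-.02,.08,.005):
        s=sil(c,[pose(colbox(l),568.7,21.4,.007)]); best_.append((round(float(np.abs(s-m).sum()/m.sum()),3),round(l,3)))
    print(sorted(best_)[:4])
E
python3 m6.py
```

```text
pos [537.2  22.1  51. ] rot [3.1415 0.0065 0.0068] gap 17.9 F [-31.   -1.2  33. ] t 12.9
shift [-0.5  0.1  0. ] turn -0.01
[(0.127, np.float64(-0.005)), (0.134, np.float64(0.0)), (0.146, np.float64(-0.01)), (0.153, np.float64(0.005))]
[(0.041, np.float64(0.005)), (0.043, np.float64(0.0)), (0.048, np.float64(0.01)), (0.05, np.float64(-0.005))]
```

The column is upright and contact is firm: x has stalled and both forces rose. Adding a little push and inspecting.

>>> arm_command --pt "0.1 0.4 0 0.3 0" --pt "0.1 0.8 0 0.3 0" --pt "0.1 0.8 0 0.3 0" --pt "0.1 0.8 0 0.3 0"

```text
clock: 13.6
eef_pos: [537.3, 22.1, 51.0]
eef_rot: [3.142, 0.008, 0.007]
wrist_force: [-38.0, -1.9, 38.9]
finger_gap: 18.2
finger_force: 55.0
```

```bash
python3 m6.py; python3 - <<'E'
from h import *
c=imaging.camera("wrist");im=c["img"][0:400,200:440].copy()
p=monitor.read_state()["eef_pos"]
o=np.zeros((600,780,3),np.uint8);o[:,:360]=cv2.resize(im,(360,600))
s=imaging.camera("scene")["img"][170:300,330:420];o[:,364:779]=cv2.resize(s,(415,600),interpolation=2)
save("c7",o)
for pit in(-.02,0,.02):
    pts=(np.array([[44,0,150],[70,0,150],[44,0,30],[-70,0,30]],float)-[-22,0,22])@Ro.from_euler("y",pit).as_matrix().T+p
    print(pit,(proj(c,pts)[:,1]*1.5).round(1).tolist())
E
```

```text
pos [537.3  22.1  51. ] rot [3.1416 0.0082 0.0069] gap 18.2 F [-38.   -1.9  38.9] t 13.6
shift [-0.6  0.1 -0. ] turn -0.01
[(0.149, np.float64(-0.005)), (0.162, np.float64(0.0)), (0.164, np.float64(-0.01)), (0.183, np.float64(-0.015))]
[(0.054, np.float64(0.0)), (0.055, np.float64(0.005)), (0.06, np.float64(0.01)), (0.061, np.float64(-0.005))]
-0.02 [400.7, 140.5, 255.2, 567.2]
0 [374.1, 113.0, 254.2, 568.5]
0.02 [348.0, 87.1, 253.3, 569.8]
```

View pics/c7.png

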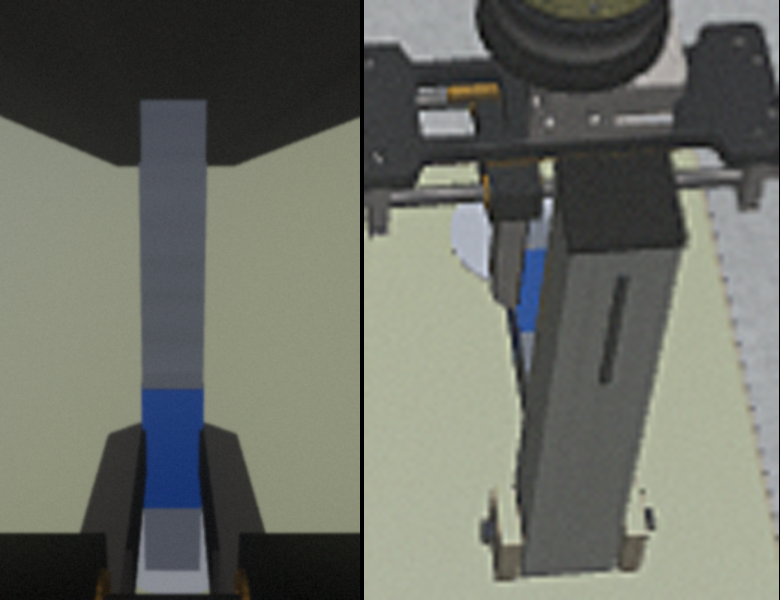

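The column is upright. Square tip edge is at row 100 and column foot spans columns 118–237 in the crop. One lateral check: project the stock end and the column foot.

```bash
python3 - <<'E'
from h import *
c=imaging.camera("wrist");p=monitor.read_state()["eef_pos"]
for z in(0,30,150): print(z,proj(c,(np.array([[70,-3,z],[70,3,z],[70,-10,z],[70,10,z],[-70,-10,z],[-70,10,z]],float)-[-22,0,22])@Ro.from_euler("z",.007).as_matrix().T+p).round(1).tolist())
g=cv2.GaussianBlur(cv2.cvtColor(c["img"],7).astype(np.float32),(3,3),0)
for row in (75,90,105):
    d=np.diff(g[row]);print(row,"darkL",240+d[240:290].argmin(),"sqL",285+np.abs(d[285:305]).argmax(),"sqR",325+np.abs(d[325:348]).argmax(),"darkR",345+d[345:400].argmax())
E
```

```text
0 [[320.5, 112.6], [308.9, 112.6], [334.0, 112.6], [295.4, 112.6], [330.5, 348.7], [298.6, 348.7]]
30 [[321.5, 110.2], [308.0, 110.2], [337.3, 110.2], [292.2, 110.2], [332.7, 379.0], [296.4, 379.0]]
150 [[336.6, 75.4], [294.4, 75.4], [385.8, 75.5], [245.2, 75.4], [354.5, 680.0], [275.1, 680.0]]
75 darkL 244 sqL 293 sqR 337 darkR 390
90 darkL 276 sqL 293 sqR 336 darkR 383
105 darkL 265 sqL 293 sqR 336 darkR 369
```

```bash
python3 - <<'E'
from h import *
c=imaging.camera("wrist");im=c["img"];g=cv2.cvtColor(im,7).astype(np.float32);g=cv2.GaussianBlur(g,(3,3),0)
for row in (85,90,95,100,104):
    r=g[row]; bg=r[200:225].mean(); k=np.where(r[:292]>70)[0]; k2=np.where(r[345:]>70)[0]
    print(row,"dark from",k.max()+1 if len(k) else None,"to",345+k2.min()-1 if len(k2) else None, round(float(bg)))
hsv=cv2.cvtColor(im,cv2.COLOR_RGB2HSV)
for row in(30,150,200,250,300): # plate by saturation
    m=np.where(hsv[row,:,1]>35)[0]; print(row,m.min(),m.max(),(m.min()+m.max())/2,"sq",*(np.where(hsv[row,250:380,1]<28)[0][[0,-1]]+250) if (hsv[row,250:380,1]<28).any() else "")
E
```

```text
85 dark from 220 to 418 114
90 dark from 232 to 406 139
95 dark from 244 to 393 140
100 dark from 255 to 380 141
104 dark from 265 to 370 141
30 123 541 332.0 sq 250 378
150 141 492 316.5 sq 271 337
200 147 486 316.5 sq 293 336
250 154 479 316.5 sq 294 335
300 161 472 316.5 sq 270 359
```

The column foot centre (≈318) and plate centre (316.5) lie slightly right of the square (≈315), about 1.2–1.5 mm towards −y. I'll back off a little, shift across and re-press.

>>> arm_command --pt "0.1 -1 0 -1.5 0" --pt "0.1 -3 0.6 -2 0" --pt "0.1 -5 1.4 -2 0" --pt "0.1 -6 1.4 -2 0" --pt "0.1 -5 1.4 -2 0" --pt "0.1 -4 1.4 -1.5 0" --pt "0.1 -3 1.4 -1 0" --pt "0.1 -2 1.4 -0.7 0" --pt "0.1 -1 1.4 -0.5 0" --pt "0.1 -0.5 1.4 -0.5 0" --pt "0.1 -0.5 1.4 -0.5 0" --pt "0.1 -0.5 1.4 -0.5 0"

```text
clock: 15.5
eef_pos: [537.1, 20.5, 51.1]
eef_rot: [3.141, 0.008, 0.007]
wrist_force: [-32.6, -1.0, 32.1]
finger_gap: 17.8
finger_force: 55.1
```

```bash
python3 m6.py; python3 - <<'E'
from h import *
c=imaging.camera("wrist");im=c["img"];g=cv2.cvtColor(im,7).astype(np.float32);g=cv2.GaussianBlur(g,(3,3),0)
save("w8",im)
for row in (90,95,100,104):
    r=g[row]; k=np.where(r[:292]>70)[0]; k2=np.where(r[345:]>70)[0]
    print(row,k.max()+1,345+k2.min()-1,(k.max()+345+k2.min())/2)
hsv=cv2.cvtColor(im,cv2.COLOR_RGB2HSV)
for row in(150,200,250):
    m=np.where(hsv[row,:,1]>35)[0]; print(row,(m.min()+m.max())/2,"sq",np.where(hsv[row,250:380,1]<28)[0][[0,-1]]+250)
E
```

```text
pos [537.1  20.5  51.1] rot [3.1413 0.0075 0.0068] gap 17.8 F [-32.6  -1.   32.1] t 15.5
shift [-0.4 -1.5  0.1] turn -0.01
[(0.202, np.float64(-0.005)), (0.202, np.float64(0.0)), (0.22, np.float64(0.005)), (0.224, np.float64(-0.01))]
[(0.057, np.float64(0.005)), (0.058, np.float64(0.0)), (0.062, np.float64(-0.005)), (0.065, np.float64(0.01))]
90 292 397 344.5
95 292 386 339.0
100 292 374 333.0
104 292 365 328.5
150 314.0 sq [286 335]
200 314.0 sq [287 334]
250 313.5 sq [293 334]
```

View pics/w8.png

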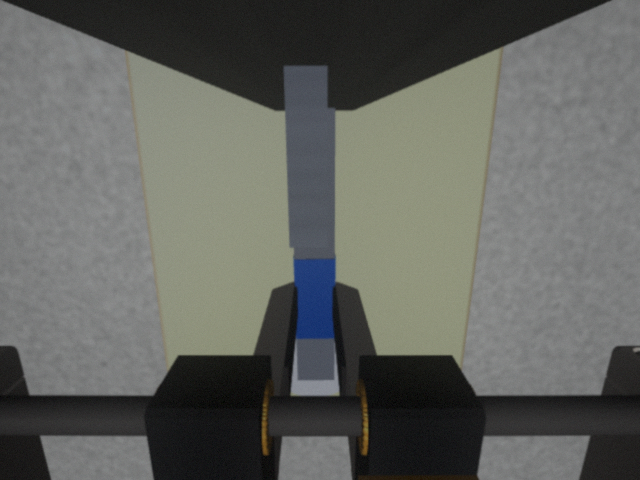

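The lateral shift left the blade tip about 8 px behind, centre 306 against 315. Friction on the column held it, leaving a slight roll. I'll retreat until the blade leaves the column, press flat so the roll resets, then come straight in again.

>>> arm_command --pt "0.1 -3 0 -0.8 0" --pt "0.1 -8 0 -0.8 0" --pt "0.1 -13 0 -0.8 0" --pt "0.1 -18 0 -0.8 0" --pt "0.1 -22 0 -0.8 0" --pt "0.1 -22 0 0.4 0" --pt "0.1 -22 0 0.4 0" --pt "0.1 -22 0 -0.5 0"

```text
clock: 16.75
eef_pos: [518.7, 20.4, 51.3]
eef_rot: [3.141, -0.002, 0.006]
wrist_force: [3.6, -0.2, 2.5]
finger_gap: 17.6
finger_force: 55.0
```

```bash
cat > m9.py <<'E'
from h import *
import sys
go(537.1,20.5,51,.007)
c=imaging.camera("wrist");im=c["img"];save(sys.argv[1],im)
g=cv2.GaussianBlur(cv2.cvtColor(im,7).astype(np.float32),(3,3),0);hsv=cv2.cvtColor(im,cv2.COLOR_RGB2HSV)
for row in(80,90,130,160,200,230):
    d=np.abs(np.diff(g[row]));print(row,"sq",276+d[276:304].argmax(),320+d[320:346].argmax())
for row in(150,200,250):
    m=np.where(hsv[row,:,1]>35)[0]; print(row,"plate",(m.min()+m.max())/2)
E
python3 m9.py w9
```

```text
pos [518.7  20.4  51.3] rot [ 3.1414e+00 -2.0000e-03  6.4000e-03] gap 17.6 F [ 3.6 -0.2  2.5] t 16.75
shift [18.4 -0.   0.4] turn -0.03
80 sq 293 336
90 sq 293 336
130 sq 292 337
160 sq 292 336
200 sq 293 335
230 sq 293 335
150 plate 313.5
200 plate 313.5
250 plate 314.0
```

Roll is reset and everything is centred. Coming straight in and pressing.

>>> arm_command --pt "0.1 0 0 1.5 0" --pt "0.1 4 0 1.5 0" --pt "0.1 8 0 1.2 0" --pt "0.1 12 0 1 0" --pt "0.1 15 0 0.8 0" --pt "0.1 17 0 0.8 0" --pt "0.1 19 0 0.8 0" --pt "0.1 20 0 0.8 0" --pt "0.1 21 0 0.8 0" --pt "0.1 22 0 0.8 0" --pt "0.1 22 0 0.8 0" --pt "0.1 22 0 0.8 0"

```text
clock: 18.3
eef_pos: [537.1, 20.6, 51.0]
eef_rot: [3.142, 0.007, 0.007]
wrist_force: [-31.3, -0.3, 38.5]
finger_gap: 17.5
finger_force: 55.0
```

```bash
python3 m9.py w10; python3 m6.py|tail -2
```

```text
pos [537.1  20.6  51. ] rot [3.1415 0.0072 0.0067] gap 17.5 F [-31.3  -0.3  38.5] t 18.3
shift [ 0.   0.1 -0. ] turn -0.02
80 sq 293 337
90 sq 293 337
130 sq 292 337
160 sq 292 336
200 sq 293 336
230 sq 293 335
150 plate 313.5
200 plate 314.0
250 plate 314.0
[(0.145, np.float64(-0.005)), (0.151, np.float64(0.0)), (0.161, np.float64(0.005)), (0.162, np.float64(-0.01))]
[(0.048, np.float64(0.005)), (0.051, np.float64(0.0)), (0.054, np.float64(0.01)), (0.055, np.float64(-0.005))]
```

View pics/w10.png

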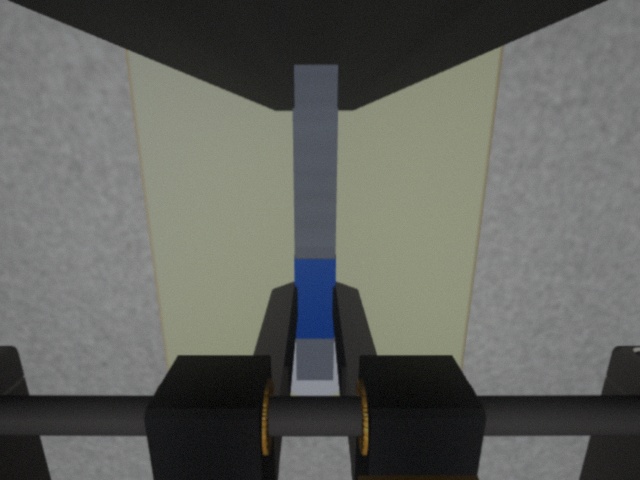

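Column foot spans columns 276–354 and the square 293–337, so both are centred at 315. The column is upright, and the tip-row change matches a flat square. The arm is pressing 38 N down, with 31 N total towards the column including friction. Handing in.

```bash
python3 -c "
from h import *
print(job.sign_off())"
```

```text
the job is handed in; nothing more can be done
None
```

The job is handed in at about 18 s on the robot's clock: the smallest square is still gripped, pressed flat on the base and against the column, centred to within about 1 mm, and the column is upright as near as the cameras can tell (no verdict came back).

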